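# Lock the lathe spindle and hold the chuck guard up at 45 degrees

## Robot

A 6-joint arm with a two-finger parallel gripper is mounted at the origin on the work surface. World frame = base frame: x ahead of the robot, y to its left, z up, the work surface at z = 0. Lengths are in m, angles in rad, forces in N, time in s.
With the tool pointing down it reaches from about 0.25 to 0.8 m from the base axis. Payload 3.9 kg.
Tool frame: the origin (TCP) lies at the very end of the fingers, on their centre line; the grasp point (between the pads) lies 19 mm behind it; y points along the fingers, z is the direction in which the jaws open and shut, and the axes are right-handed (so a half turn about y gives the same grasp; the last joint's range is limited). The gripper opens to 85 mm and grips with 20 to 120 N. Pads are 22 mm wide; open, the fingers measure 114 mm over their backs; the gripper's body (76 mm by 85 mm) begins 54 mm behind the grasp point. The pads swing forward as they close: fully open they stand 13 mm farther back than shut.
Start: joints at [-1.324, 0.26, -0.138, 1.173, 0, 1.571], TCP at [0.128, -0.509, 0.196] pointing down, gripper open.
Joint ranges: [-2.78, 2.78], [-0.83, 1.72], [-1.28, 1.37], [-1.9, 2.12], [-1.57, 1.48], [-3.14, 3.14]. Speed limits (rad/s): [2.57, 2.57, 3.14, 3.14, 3.14, 3.14].

## Interface

Orientations are given as a unit quaternion [x, y, z, w].
In Python, from plant import r, eyes, workorder gives the robot as it stands.
- The arm moves only by the tool servo_tool, never from a script. Its argument "steps" is text: rows parted by semicolons, each of 7 numbers parted by spaces: the shift along the world's x, y, z in m, then the turn, a rotation vector about the world's x, y, z in rad, then the opening, from 0 (shut) to 1 (fully open). A call has 1 to 12 rows; each row shifts and turns the commanded pose from where the row before left it; what a row does not reach is not made up. A row lasts 1/12 s, in which the tool goes at most 41.7 mm and 7.16 degrees, less where a joint would pass 70% of its speed; a pose out of reach is approached as far as the arm can. A call is refused whole if a number of a shift passes 0.0417 or a number of a turn 0.125, either way. A call with a gripper value outside its range is refused whole. The fingers move at their own pace and stop on an object; "grip_force" is the grip in N (left out, the last holds). Time passes only in rows, so rows that do not move let the fingers close. It gives the time, the measured TCP pose, the force and the opening at its end, in the units of the state.
- r.get_state(): the state, without advancing time (a new reading comes with each control period).
- eyes.get_image(name): name is "scene" or "top" or "wrist"; returns a dict with "image" (400x640x3 uint8, red, green, blue), "mtx" (3x3 intrinsics, pixels), "dist_coeffs" ([k1, k2, p1, p2, k3] as OpenCV has them; the pictures are not rectified), "R" (3x3) and "t" (3): a world point X has camera coordinates R X + t; the wrist camera has in their place "mount" (4x4, takes a point from camera to tool coordinates, whose origin is the TCP and whose axes are the tool frame's). Camera axes: x right, y down, z forward; pixel columns grow to the right and rows downward; lengths in m; the calibration is good to about 2 mm. A picture is of the moment at which its call begins: read the wrist's pose just before it. There is no depth.
- workorder.job_done(): hands the job in, once; it reports no verdict.
The state is a dict: "time": time; "q": joint angles; "qvel": joint speeds; "tau": joint torques, N m; "eef_pos": TCP position; "orientation": TCP orientation; "wrist_force": force on the tool from outside, world axes, zero at the start; "moment": the same for the moment, N m; "finger_gap": finger opening in m.
Only numpy, scipy, OpenCV 4.12 (cv2) and the standard library are available. Lean on these libraries where they do the work, as an engineer would, in place of code of your own. Each camera call takes 0.05 s, during which the arm holds its last target.

## Task

I need both hands to get the key into the lathe chuck and change the wooden blank. With the chuck guard still shut, push the spindle lock lever on the front of the headstock all the way down; then lift the clear guard by its bar handle and hold it 45 degrees open from shut, because it falls shut by itself. Finish while still holding it there, with the lever left down and the loose things on the bench and on the lathe undisturbed.

Things in the scene. Friction and masses are not known exactly. Their poses are not given: they have to be found in the camera images.
- lathe: grey bench lathe, bolted down. Origin: bench top under the chuck; x to its back (away from the robot), y along the spindle to the headstock (left), z up. Spindle 150 mm up. Headstock x -60 to 60, y 30 to 200, top 205 mm; black belt cover to y 242. Control panel under the lever: to x -93, below 113 mm height. Carriage and tailstock right of y -110, below 190 mm
- lock_lever (a joint): angle of the spindle lock lever on the headstock's front, rad: 0 fully raised (arm 0.6 rad above level), 0.6 level, 1.2 fully down (arm 0.6 rad below level, end stop). Pivot axis is the lathe's x axis; stiff friction (about 2 to 3 N at the knob) keeps it where it is left; it starts between 0 and 0.25
- lever_knob (a point): centre of the black ball knob (22 mm diameter) at the end of the lock lever. The steel arm (8 mm thick) is 65 mm from pivot to knob and points to the headstock side (lathe +y); the knob moves in the upright plane 35 mm in front of the headstock's face. Free above and in front
- lever_pivot (a point): pivot of the lock lever, 35 mm in front of the headstock's face, at knob plane; fixed on the lathe, 170 mm above the bench
- guard (a joint): opening angle of the chuck guard (bent clear plastic sheet 88 mm wide with steel edge strips and a bar handle), rad: 0 shut (start), 0.785 is 45 degrees open, 1.5 end stop. Its front edge swings up and then back; only its weight (230 to 465 g, about 100 mm from the hinge) drives it and it falls shut from every angle
- guard_axis (a point): middle of the guard's hinge rod, fixed on the lathe at its back, 215 mm above the bench; the hinge axis is the lathe's y axis
- guard_handle (a point): middle of the guard's round steel bar handle: 10 mm diameter, 80 mm long, parallel to the hinge, a thin post at each end. Shut, it is 180 mm in front of and 30 mm below the hinge axis (185 mm above the bench); 38 mm clear between bar and shield behind it; shield top 231 mm up, further back. Swings with the guard at 182 mm radius; free above and in front
- chuck_key: T-shaped steel chuck key, 80 mm long, lying in the lathe's chip tray below the guard; leave alone. Origin: centre of its underside
- tin: open round tin of wax, 62 mm diameter, 34 mm high, standing on top of the headstock; leave alone. Origin: centre of its underside
- pliers: pliers, 145 mm long, lying on the bench in front of the lathe; leave alone. Origin: underside, near the pivot
- screwdriver: screwdriver, 190 mm long, lying on the bench in front of the lathe; leave alone. Origin: underside
- plaque: wooden plaque 120 x 170 x 14 mm lying on the bench at front right of the lathe; leave alone. Origin: centre of its underside
- calliper: steel calliper, 200 mm long, 12 mm high, lying on the bench at front left of the lathe; leave alone. Origin: underside of its beam
- parts_box: closed whitish see-through compartment box 104 x 164 x 37 mm on the bench left of the lathe; leave alone. Origin: centre of its underside

How it is judged:
By the outcome, as a careful person would: the job done as asked, in the order asked, and still so for the second after the job is handed in, while the arm keeps its last pose, push and grip.
It also fails if it takes over 48 s, if anything falls off the work surface, if the arm or the gripper's body presses on something with over 40 N, if the wrist force passes 120 N, or if a joint passes its speed limit or range.

## Working session

There is one attempt and no reset: what is moved stays moved. The work goes in short steps, Python scripts to look and compute and a tool call to move; the robot and the scene stay as the last step left them, time stands still between calls to the robot, and variables do not carry over. Pictures are saved under pics/ and viewed, and the job is handed in when it is done.

Besides the shell and the picture viewer there is one more tool, called after ">>>" as name(argument=value, ...) on one line, values as JSON. servo_tool: Moves the arm, as the interface text tells. Its arguments: {"type":"object","properties":{"steps":{"type":"string"},"grip_force":{"type":"number"}},"required":["steps"]}

```bash
mkdir -p pics; ls
python3 - <<'E'
from plant import r, eyes, workorder
import cv2,pickle
s=r.get_state();print(s)
d={}
for n in ["scene","top","wrist"]:
    a=eyes.get_image(n);d[n]=a
    cv2.imwrite(f"pics/{n}0.png",a["image"][:,:,::-1])
    print(n,{k:v for k,v in a.items() if k!="image"})
pickle.dump(d,open("d0.pkl","wb"))
E
```

```text
pics
{'time': 0.0, 'q': array([-1.32399848e+00,  2.60676820e-01, -1.39403415e-01,  1.17271672e+00,
       -9.99652723e-06,  1.57079352e+00]), 'qvel': array([-1.58257368e-03, -1.45710361e-03,  3.71831239e-06, -1.17193516e-03,
        1.90210921e-03,  9.91320654e-04]), 'tau': array([ 2.59107808e-03, -4.05685687e+01,  2.53919810e+01,  1.90174539e-02,
        3.78926470e-04, -4.95477195e-06]), 'eef_pos': array([ 0.12806423, -0.50833956,  0.19495578]), 'orientation': array([-0.08712645,  0.70243099, -0.70102796,  0.08694532]), 'wrist_force': array([0.41196292, 0.8696307 , 0.0587772 ]), 'moment': array([-0.00875973, -0.01892953, -0.0123417 ]), 'finger_gap': 0.08569321526521588}
scene {'mtx': array([[453.57827802,   0.        , 315.77514826],
       [  0.        , 453.57827802, 193.76912635],
       [  0.        ,   0.        ,   1.        ]]), 'dist_coeffs': array([-0.10500733,  0.        ,  0.        ,  0.        ,  0.        ]), 'R': array([[ 0.60391465,  0.7970485 ,  0.00088421],
       [ 0.51123885, -0.38650834, -0.76762369],
       [-0.61149156,  0.46403124, -0.64090021]]), 't': array
[... 403 characters left out ...]
 0.22452073, -0.0064646 , -0.97444787]]), 't': array([0.01375338, 0.53460076, 1.16501696])}
wrist {'mtx': array([[297.87983853,   0.        , 323.62484784],
       [  0.        , 297.87983853, 196.73394122],
       [  0.        ,   0.        ,   1.        ]]), 'dist_coeffs': array([-0.03997276,  0.        ,  0.        ,  0.        ,  0.        ]), 'mount': array([[ 7.57809123e-04,  9.60654564e-01,  2.77744909e-01,
        -7.05394975e-02],
       [ 1.41467074e-04, -2.77745089e-01,  9.60654801e-01,
        -1.78748218e-01],
       [ 9.99999703e-01, -6.88701212e-04, -3.46378752e-04,
        -5.01344510e-04],
       [ 0.00000000e+00,  0.00000000e+00,  0.00000000e+00,
         1.00000000e+00]])}
```

View pics/scene0.png

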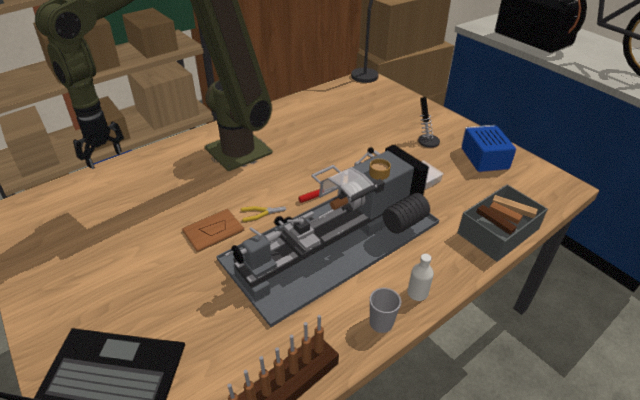

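View pics/top0.png

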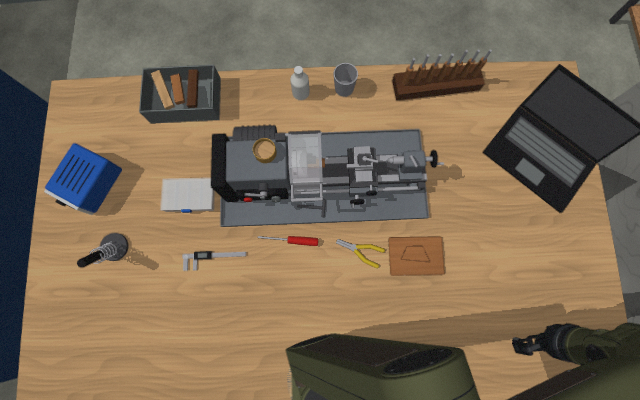

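The lathe is at about (250–430, 130–225) in the top view and the guard at about (306, 165). I'll enlarge both.

Run:
```python
import cv2
a=cv2.imread("pics/top0.png")[115:235,200:360];cv2.imwrite("pics/topz.png",cv2.resize(a,None,fx=5,fy=5,interpolation=cv2.INTER_CUBIC))
a=cv2.imread("pics/scene0.png")[130:250,290:450];cv2.imwrite("pics/scz.png",cv2.resize(a,None,fx=5,fy=5,interpolation=cv2.INTER_CUBIC))
```

```text
(no output)
```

View pics/topz.png

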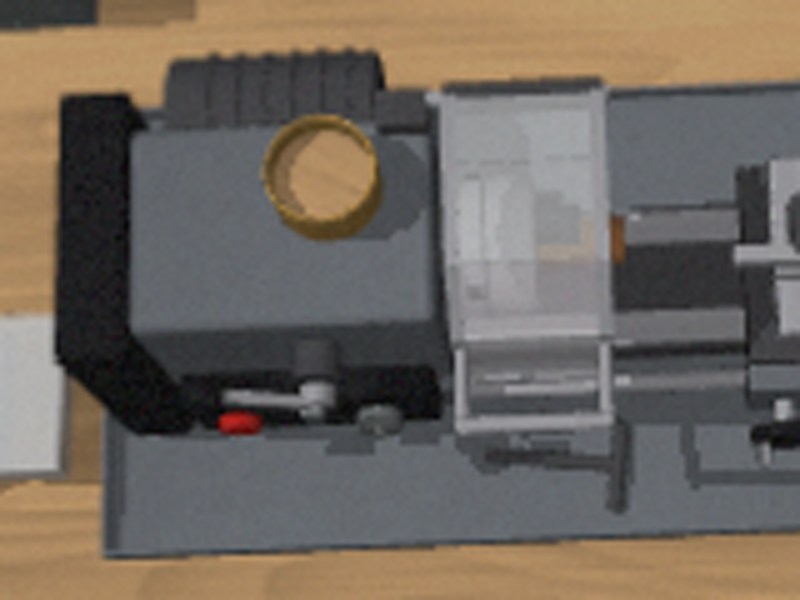

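View pics/scz.png

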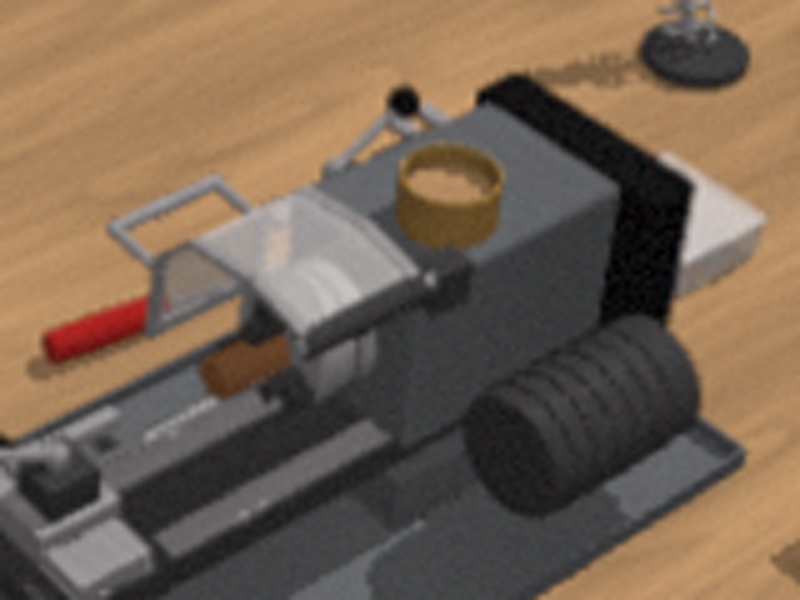

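```bash
cat > h.py <<'E'
import numpy as np,cv2,pickle
def ray(a,uv,R=None,t=None):
    R=a["R"] if R is None else R; t=a["t"] if t is None else t
    p=cv2.undistortPoints(np.array([[uv]],float),a["mtx"],a["dist_coeffs"])[0,0]
    return -R.T@t, R.T@np.array([p[0],p[1],1.])
def onz(a,uv,z):
    c,d=ray(a,uv);return c+d*(z-c[2])/d[2]
def tri(r1,r2):
    (c1,d1),(c2,d2)=r1,r2
    s=np.linalg.lstsq(np.c_[d1,-d2],c2-c1,rcond=None)[0]
    p,q=c1+s[0]*d1,c2+s[1]*d2
    return (p+q)/2,np.linalg.norm(p-q)
def proj(a,X):
    return cv2.projectPoints(np.array([X],float),cv2.Rodrigues(a["R"])[0],a["t"],a["mtx"],a["dist_coeffs"])[0].ravel()
E
cat > m.py <<'E'
from h import *
np.set_printoptions(precision=4,suppress=True)
d=pickle.load(open("d0.pkl","rb"));T,S=d["top"],d["scene"]
tz=lambda u,v:((u+.5)/5-.5+200,(v+.5)/5-.5+115)
sz=lambda u,v:((u+.5)/5-.5+290,(v+.5)/5-.5+130)
L=onz(T,tz(460,425),.185);Rr=onz(T,tz(612,423),.185)
print("handle ends",L,Rr,np.linalg.norm(L-Rr),(L+Rr)/2)
l2=onz(S,sz(217,180),.185);r2=onz(S,sz(115,228),.185)
print("handle scene",l2,r2,np.linalg.norm(l2-r2),(l2+r2)/2)
a=onz(T,tz(132,335),.205);b=onz(T,tz(432,322),.205);c=onz(T,tz(130,133),.205)
print("hs top front L,R, back L",a,b,c, np.linalg.norm(a-b),np.linalg.norm(a-c))
# tray front edge z~? tray corners
print("tray yaw", onz(T,(221,225),.0),onz(T,(427,217),.0),onz(T,(423,130),0))
for z in (.19,.2,.21): print("knob scene",z,onz(S,sz(403,101),z))
print("pivot top .17",onz(T,tz(318,395),.17))
print("knob top .2",onz(T,tz(212,399),.2))
E
python3 m.py
```

```text
handle ends [0.5093 0.0756 0.185 ] [ 0.5071 -0.0081  0.185 ] 0.08369996477417165 [0.5082 0.0338 0.185 ]
handle scene [0.5081 0.0756 0.185 ] [ 0.5091 -0.0051  0.185 ] 0.08075236734802572 [0.5086 0.0353 0.185 ]
hs top front L,R, back L [0.5625 0.2529 0.205 ] [0.5631 0.0882 0.205 ] [0.6805 0.2561 0.205 ] 0.16469557607162214 0.11802215817796592
tray yaw [0.4783 0.3163 0.    ] [ 0.4779 -0.3435  0.    ] [ 0.7761 -0.3601  0.    ]
knob scene 0.19 [0.5186 0.2235 0.19  ]
knob scene 0.2 [0.529  0.2129 0.2   ]
knob scene 0.21 [0.5394 0.2024 0.21  ]
pivot top .17 [0.5333 0.156  0.17  ]
knob top .2 [0.5258 0.2097 0.2   ]
```

Run:
```python
from h import *
from scipy.spatial.transform import Rotation as Ro
np.set_printoptions(precision=3,suppress=True)
R=Ro.from_quat([-0.08712645,  0.70243099, -0.70102796,  0.08694532]);print(R.as_matrix())
for p in (0,20,30):
  for s in (1,-1):
    c,sn=np.cos(np.radians(p)),np.sin(np.radians(p))
    y=np.array([c,0,-sn]);z=s*np.array([sn,0,c]);x=np.cross(y,z)
    T=Ro.from_matrix(np.c_[x,y,z]);print(p,s,(T*R.inv()).as_rotvec(),T.as_quat())
d=pickle.load(open("d0.pkl","rb"));T=d["top"]
tz=lambda u,v:((u+.5)/5-.5+200,(v+.5)/5-.5+115)
print("tin top",onz(T,tz(320,172),.239))
for uv in((300,240),(360,252),(215,258),(190,195)):print(uv,onz(T,uv,.01))
```

```text
[[-0.97  -0.     0.244]
 [-0.244  0.002 -0.97 ]
 [ 0.    -1.    -0.002]]
0 1 [-1.027 -1.318  1.025] [ 0.     0.     0.707 -0.707]
0 -1 [ 1.387 -1.081 -1.39 ] [0.707 0.707 0.    0.   ]
20 1 [-0.804 -1.031  1.145] [ 0.123 -0.123  0.696 -0.696]
20 -1 [ 1.091 -0.85  -1.561] [ 0.696  0.696 -0.123 -0.123]
30 1 [-0.69  -0.886  1.193] [ 0.183 -0.183  0.683 -0.683]
30 -1 [ 0.939 -0.732 -1.63 ] [ 0.683  0.683 -0.183 -0.183]
tin top [0.64  0.144 0.239]
(300, 240) [0.419 0.065 0.01 ]
(360, 252) [ 0.374 -0.121  0.01 ]
(215, 258) [0.373 0.331 0.01 ]
(190, 195) [0.579 0.416 0.01 ]
```

>>> servo_tool(steps="0.01 0.03 0.025 0 0 0 0.4;0.01 0.03 0.025 0 0 0 0.4;0.01 0.03 0.025 0 0 0 0.4")

```text
time: 0.4
eef_pos: [0.1581, -0.4175, 0.2706]
orientation: [-0.087, 0.703, -0.701, 0.086]
wrist_force: [0.1, -0.0, 0.8]
finger_gap: 0.0517
```

>>> servo_tool(steps="0.021 0.032 0.01 0 0 0.11 0.3;0.021 0.032 0.01 0 0 0.11 0.3;0.021 0.032 0.01 0 0 0.11 0.3;0.021 0.032 0.01 0 0 0.11 0.3;0.021 0.032 0.01 0 0 0.11 0.3;0.021 0.032 0.01 0 0 0.11 0.3;0.021 0.032 0.01 0 0 0.11 0.3;0.021 0.032 0.01 0 0 0.11 0.3;0.021 0.032 0.01 0 0 0.11 0.3;0.021 0.032 0.01 0 0 0.11 0.3;0.021 0.032 0.01 0 0 0.11 0.3;0.021 0.032 0.01 0 0 0.11 0")

```text
time: 1.4
eef_pos: [0.4106, -0.0332, 0.3913]
orientation: [0.5, -0.499, 0.5, -0.5]
wrist_force: [1.0, -1.7, -0.8]
finger_gap: 0.0148
```

>>> servo_tool(steps="0.006 0.025 -0.002 0 -0.116 0 0;0.006 0.025 -0.002 0 -0.116 0 0;0.006 0.025 -0.002 0 -0.116 0 0;0.006 0.025 -0.002 0 -0.116 0 0;0.006 0.025 -0.002 0 -0.116 0 0;0.006 0.025 -0.002 0 -0.116 0 0;0.006 0.025 -0.002 0 -0.116 0 0;0.006 0.025 -0.002 0 -0.116 0 0;0.006 0.025 -0.002 0 -0.116 0 0;0.006 0.023 -0.002 0 0 0 0")

```text
time: 2.23
eef_pos: [0.4613, 0.2072, 0.3528]
orientation: [-0.194, 0.183, -0.681, 0.682]
wrist_force: [-1.9, -3.5, -6.2]
finger_gap: -0.0001
```

Run:
```python
from plant import r, eyes
from h import *
np.set_printoptions(precision=4,suppress=True)
s=r.get_state();print({k:s[k] for k in("time","q","eef_pos","orientation","wrist_force","finger_gap")})
a=eyes.get_image("wrist");cv2.imwrite("pics/w1.png",a["image"][:,:,::-1]);pickle.dump((s,a),open("w1.pkl","wb"))
```

```text
{'time': 2.2333, 'q': array([ 0.9283, -0.3474, -0.8425,  0.2934, -0.7601,  2.1584]), 'eef_pos': array([0.4613, 0.2072, 0.3528]), 'orientation': array([-0.1945,  0.1827, -0.6812,  0.6817]), 'wrist_force': array([-1.8618, -3.4944, -6.1646]), 'finger_gap': -0.0001080332894139067}
```

View pics/w1.png

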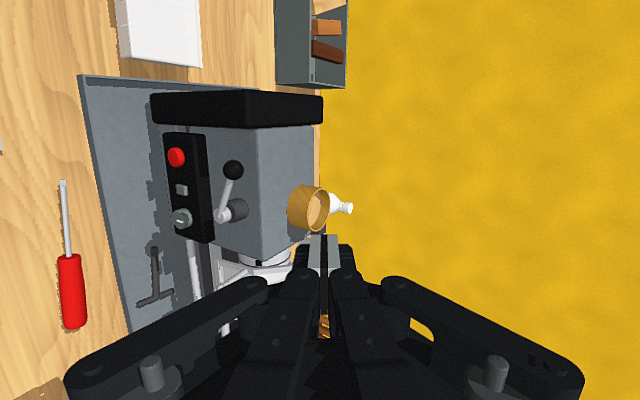

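The wrist view shows the knob at (233, 170), with the arm running down to its pivot at about (222, 214). I'll triangulate the knob with the scene ray.

```bash
cat >> h.py <<'E'
from scipy.spatial.transform import Rotation as Ro
def wray(s,a,uv):
    Rt=Ro.from_quat(s["orientation"]).as_matrix();M=a["mount"]
    p=cv2.undistortPoints(np.array([[uv]],float),a["mtx"],a["dist_coeffs"])[0,0]
    return Rt@M[:3,3]+s["eef_pos"], Rt@M[:3,:3]@np.array([p[0],p[1],1.])
E
python3 - <<'E'
from h import *
np.set_printoptions(precision=4,suppress=True)
s,a=pickle.load(open("w1.pkl","rb"));S=pickle.load(open("d0.pkl","rb"))["scene"]
sz=lambda u,v:((u+.5)/5-.5+290,(v+.5)/5-.5+130)
g=cv2.cvtColor(a["image"],cv2.COLOR_RGB2GRAY)[150:190,218:250]
m=(g<60).astype(np.uint8);n,l,st,c=cv2.connectedComponentsWithStats(m);print(st,c+[218,150])
k=wray(s,a,(233,170));print(tri(ray(S,sz(403,101)),k))
c,d=k;print("at x=.528",c+d*(.528-c[0])/d[0])
c,d=wray(s,a,(222,214));print("pivot at x=.528",c+d*(.528-c[0])/d[0])
E
```

```text
[[  0   0  32  40 945]
 [  5  10  21  20 335]] [[233.7058 169.5101]
 [232.9194 169.4716]]
(array([0.5282, 0.2144, 0.1991]), np.float64(0.0009622404914228934))
at x=.528 [0.528  0.2149 0.1997]
pivot at x=.528 [0.528 0.16  0.176]
```

>>> servo_tool(steps="0.02 0.002 -0.01 0 0 0 0;0.02 0.002 -0.02 0 0 0 0;0.02 0.002 -0.02 0 0 0 0;0.012 0.002 -0.02 0 0 0 0;0 0 -0.02 0 0 0 0;0 0 0 0 0 0 0;0 0 0 0 0 0 0")

```text
time: 2.87
eef_pos: [0.5424, 0.2199, 0.2801]
orientation: [0.184, -0.186, 0.683, -0.682]
wrist_force: [-0.2, 0.1, -0.4]
finger_gap: -0.0001
```

```bash
cat > look.py <<'E'
import sys
from plant import r, eyes
from h import *
np.set_printoptions(precision=4,suppress=True)
n,tag=sys.argv[1],sys.argv[2]
s=r.get_state();print({k:s[k] for k in("time","q","eef_pos","orientation","wrist_force","finger_gap")})
R=Ro.from_quat(s["orientation"]).as_matrix();print("point",R[:,1],"jaw",R[:,2])
a=eyes.get_image(n);im=a["image"][:,:,::-1]
pickle.dump((s,a),open(tag+".pkl","wb"))
if n!="wrist":
    x0,y0={"scene":(280,60),"top":(190,100)}[n]
    im=cv2.resize(im[y0:y0+120+30*0+ (60 if n=="scene" else 20),x0:x0+200],None,fx=3.3 if n=="scene" else 4,fy=3.3 if n=="scene" else 4,interpolation=cv2.INTER_CUBIC)
cv2.imwrite(f"pics/{tag}.png",im)
E
python3 look.py wrist w2
```

```text
{'time': 2.8667, 'q': array([ 0.7534, -0.1345, -0.9674, -0.1557, -0.6335,  2.0167]), 'eef_pos': array([0.5424, 0.2199, 0.2801]), 'orientation': array([ 0.1842, -0.1858,  0.6834, -0.6815]), 'wrist_force': array([-0.19  ,  0.0833, -0.4353]), 'finger_gap': -0.00014930399485479773}
point [ 0.8631 -0.002  -0.505 ] jaw [ 0.505  -0.0029  0.8631]
```

View pics/w2.png

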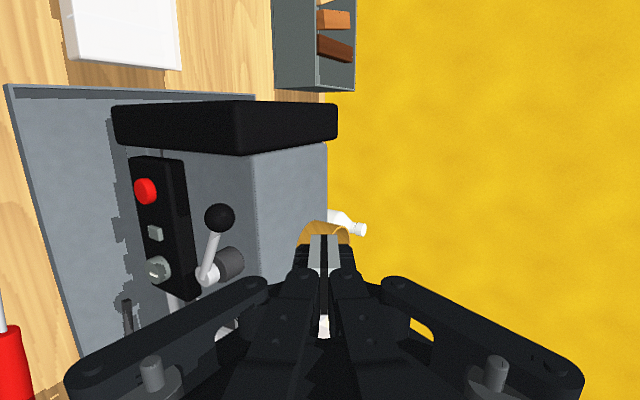

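The knob is at (220, 217), below and in line with the closed fingers. Next I go down to contact.

>>> servo_tool(steps="-0.002 -0.002 -0.02 0 0 0 0;-0.002 -0.002 -0.02 0 0 0 0;0 0 -0.01 0 0 0 0;0 0 -0.006 0 0 0 0;0 0 -0.006 0 0 0 0;0 0 -0.006 0 0 0 0;0 0 0 0 0 0 0")

```text
time: 3.5
eef_pos: [0.5389, 0.2176, 0.2142]
orientation: [0.182, -0.186, 0.683, -0.683]
wrist_force: [-0.1, 0.5, 0.0]
finger_gap: -0.0001
```

>>> servo_tool(steps="0 0 -0.006 0 0 0 0;0 0 -0.006 0 0 0 0;0 0 -0.006 0 0 0 0;0 0 0 0 0 0 0")

```text
time: 3.83
eef_pos: [0.5388, 0.2175, 0.1959]
orientation: [0.182, -0.186, 0.683, -0.683]
wrist_force: [-0.9, -0.7, -0.8]
finger_gap: -0.0
```

```bash
python3 look.py wrist w3
```

```text
{'time': 3.8333, 'q': array([ 0.7544,  0.0382, -1.1479, -0.5133, -0.633 ,  2.0164]), 'eef_pos': array([0.5388, 0.2175, 0.1959]), 'orientation': array([ 0.1823, -0.1856,  0.6829, -0.6826]), 'wrist_force': array([-0.9125, -0.682 , -0.8416]), 'finger_gap': -3.528867938177946e-05}
point [ 0.8646  0.0008 -0.5024] jaw [ 0.5024 -0.0047  0.8646]
```

View pics/w3.png

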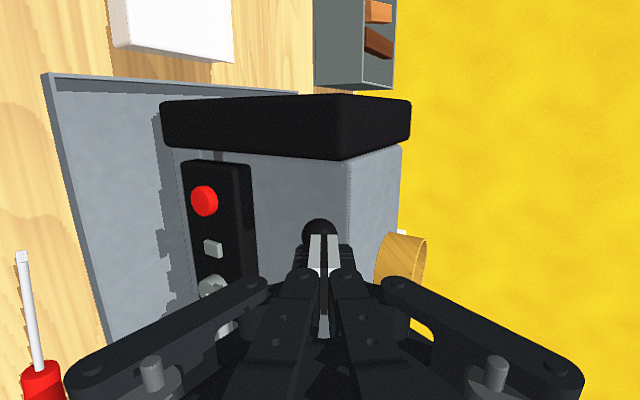

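```bash
python3 look.py scene s3
python3 - <<'E'
from h import *
np.set_printoptions(precision=4,suppress=True)
s,a=pickle.load(open("w3.pkl","rb"))
for uv in ((320,229),(323,236)):
    c,d=wray(s,a,uv)
    for x in (.528,.539): print(uv,c+d*(x-c[0])/d[0])
E
```

```text
{'time': 3.8833, 'q': array([ 0.7543,  0.0377, -1.1476, -0.5128, -0.6331,  2.0165]), 'eef_pos': array([0.5389, 0.2174, 0.1962]), 'orientation': array([ 0.1821, -0.1856,  0.683 , -0.6826]), 'wrist_force': array([ 0.5589, -0.0125,  0.9345]), 'finger_gap': -0.0002444912312447966}
point [ 0.8648  0.0007 -0.5022] jaw [ 0.5022 -0.005   0.8647]
(320, 229) [0.528  0.2198 0.2003]
(320, 229) [0.539  0.2145 0.1936]
(323, 236) [0.528  0.2156 0.2023]
(323, 236) [0.539  0.21   0.1959]
```

View pics/s3.png

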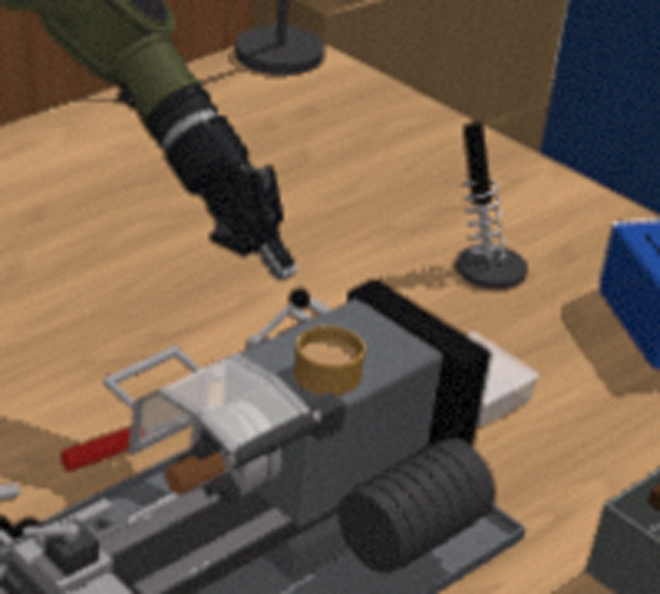

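```bash
python3 look.py top t3
python3 - <<'E'
from h import *
np.set_printoptions(precision=4,suppress=True)
d=pickle.load(open("d0.pkl","rb"));S,T=d["scene"],d["top"]
P=(.5389,.2174,.1962);K=(.528,.2145,.199)
f=3.3
for X in (P,K): print(X,(proj(S,X)-[280,60])*f,(proj(T,X)-[190,100])*4)
E
```

```text
{'time': 3.9333, 'q': array([ 0.7543,  0.0374, -1.1474, -0.5128, -0.6332,  2.0165]), 'eef_pos': array([0.539 , 0.2175, 0.1965]), 'orientation': array([ 0.1819, -0.1856,  0.683 , -0.6826]), 'wrist_force': array([-0.6894,  0.329 , -0.5767]), 'finger_gap': -0.0002950547169966713}
point [ 0.865   0.0008 -0.5019] jaw [ 0.5019 -0.0053  0.8649]
(0.5389, 0.2174, 0.1962) [307.581 302.578] [197.9669 360.8622]
(0.528, 0.2145, 0.199) [298.0862 296.1789] [201.2516 375.1307]
```

View pics/t3.png

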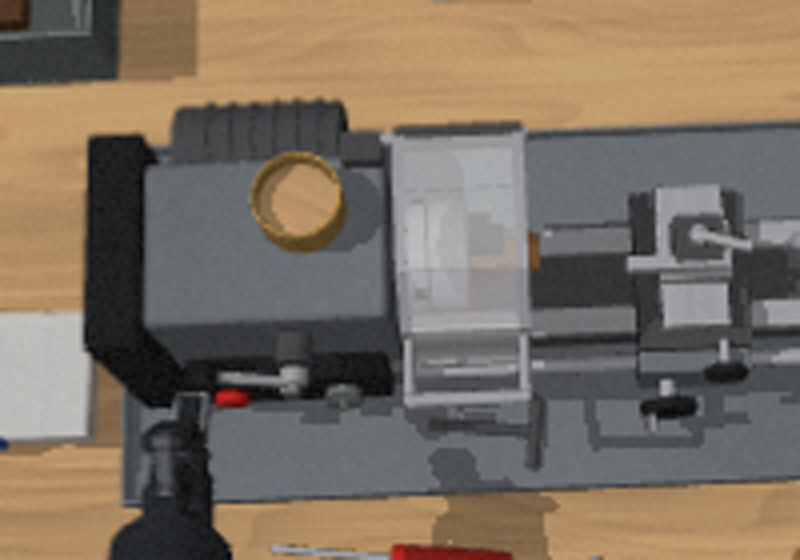

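Run:
```python
from h import *
np.set_printoptions(precision=4,suppress=True)
d=pickle.load(open("d0.pkl","rb"));S,T=d["scene"],d["top"]
for ts,tt in (((290,275),(190,393)),((286,272),(190,396))):
  p,e=tri(ray(S,(280+ts[0]/3.3,60+ts[1]/3.3)),ray(T,(190+tt[0]/4,100+tt[1]/4)));print(p,e)
  v=p-np.array([.539,.2175,.1965]);ax=np.array([.865,0,-.502]);print(v,v@ax)
s,a=pickle.load(open("w3.pkl","rb"))
# where should TCP appear in wrist image
M=np.linalg.inv(a["mount"]);
for y in (0,-.01,-.02,-.03):
  X=M[:3,:3]@[0,y,0]+M[:3,3];print(y,cv2.projectPoints(X[None],np.zeros(3),np.zeros(3),a["mtx"],a["dist_coeffs"])[0].ravel())
```

```text
[0.5116 0.2183 0.214 ] 0.0016504344266370695
[-0.0274  0.0008  0.0175] -0.03242980204009674
[0.5084 0.2169 0.2166] 0.003521939644661407
[-0.0306 -0.0006  0.0201] -0.036586593448678706
0 [322.8579 225.4902]
-0.01 [322.8308 231.5712]
-0.02 [322.8007 238.326 ]
-0.03 [322.7671 245.8722]
```

Run:
```python
import cv2
a=cv2.imread("pics/w3.png")[200:320,260:400];cv2.imwrite("pics/w3z.png",cv2.resize(a,None,fx=5,fy=5,interpolation=cv2.INTER_CUBIC))
```

```text
(no output)
```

View pics/w3z.png

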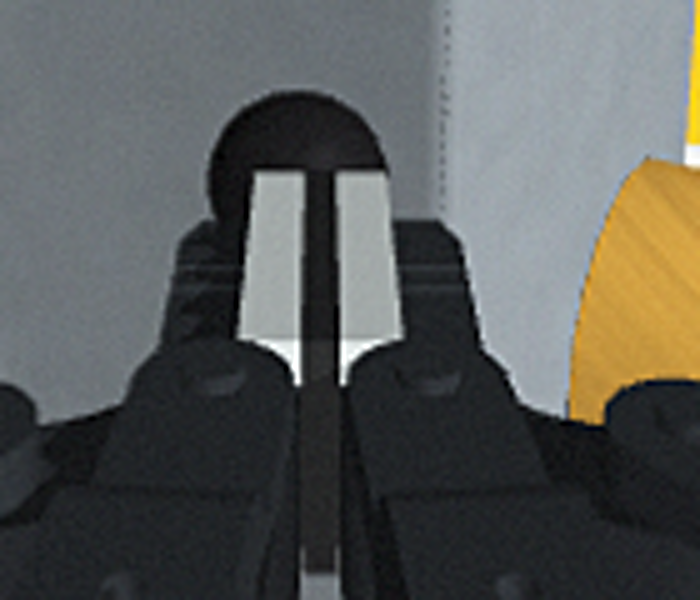

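The images agree that the visible fingertip ends about 30 mm short of the reported TCP. That explains why the fingers came down in front of the knob without touching it. I'll raise, go forward and come down again, and check the tip by image.

>>> servo_tool(steps="0 0 0.02 0 0 0 0;0 0 0.02 0 0 0 0;0.014 0 0 0 0 0 0;0.014 0 0 0 0 0 0;0 0 -0.01 0 0 0 0;0 0 -0.01 0 0 0 0;0 0 0 0 0 0 0;0 0 0 0 0 0 0")

```text
time: 4.65
eef_pos: [0.5662, 0.2166, 0.2149]
orientation: [0.183, -0.186, 0.683, -0.682]
wrist_force: [0.3, -0.7, 0.2]
finger_gap: 0.0001
```

```bash
python3 look.py scene s4; python3 look.py top t4|tail -1
```

```text
{'time': 4.65, 'q': array([ 0.6973,  0.0252, -1.081 , -0.4558, -0.5884,  1.9739]), 'eef_pos': array([0.5662, 0.2166, 0.2149]), 'orientation': array([ 0.1832, -0.1857,  0.6831, -0.6821]), 'wrist_force': array([ 0.3069, -0.6552,  0.2106]), 'finger_gap': 6.5689940138091e-05}
point [ 0.8639 -0.0004 -0.5037] jaw [ 0.5037 -0.0037  0.8639]
point [ 0.8643  0.0001 -0.5029] jaw [ 0.5029 -0.0042  0.8643]
```

View pics/s4.png

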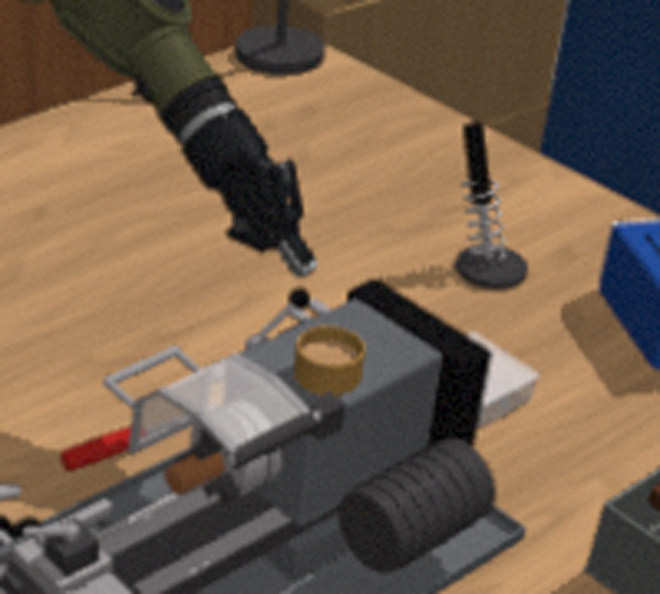

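View pics/t4.png

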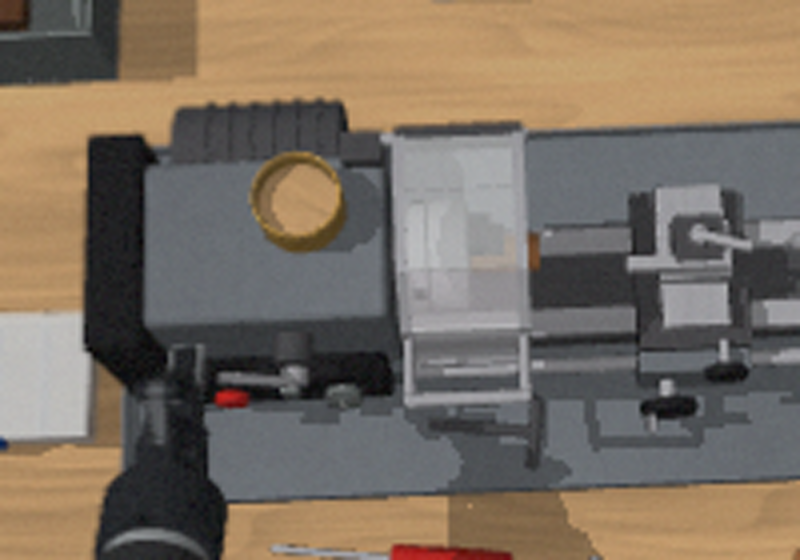

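Run:
```python
from h import *
np.set_printoptions(precision=4,suppress=True)
d=pickle.load(open("d0.pkl","rb"));S,T=d["scene"],d["top"]
for ts,tt in (((310,268),(186,349)),):
  p,e=tri(ray(S,(280+ts[0]/3.3,60+ts[1]/3.3)),ray(T,(190+tt[0]/4,100+tt[1]/4)));print(p,e)
  v=p-np.array([.5662,.2166,.2149]);ax=np.array([.865,0,-.502]);print(v,v@ax)
for X in ((.5662,.2166,.2149),(.5385,.2166,.231)):print((proj(S,X)-[280,60])*3.3,(proj(T,X)-[190,100])*4)
```

```text
[0.5371 0.2176 0.2355] 0.0005209753174596717
[-0.0291  0.001   0.0206] -0.03545034071045156
[327.8545 299.732 ] [193.8799 315.0719]
[309.5632 272.9129] [188.5885 348.4571]
```

>>> servo_tool(steps="0 0 -0.006 0 0 0 0;0 0 -0.006 0 0 0 0;0 0 -0.006 0 0 0 0;0 0 -0.006 0 0 0 0;0 0 -0.006 0 0 0 0;0 0 0 0 0 0 0")

```text
time: 5.25
eef_pos: [0.5673, 0.2185, 0.1865]
orientation: [-0.181, 0.186, -0.683, 0.683]
wrist_force: [0.6, 1.9, 2.1]
finger_gap: 0.0002
```

Contact is made at 2–3 N, which matches the lever friction. I keep pushing.

>>> servo_tool(steps="0 0 -0.006 0 0 0 0;0 0 -0.006 0 0 0 0;0 0 -0.006 0 0 0 0;0 0 -0.006 0 0 0 0;0 0 -0.006 0 0 0 0;0 0 0 0 0 0 0")

```text
time: 5.75
eef_pos: [0.5667, 0.2172, 0.1552]
orientation: [0.183, -0.186, 0.683, -0.682]
wrist_force: [0.5, 1.7, 1.3]
finger_gap: -0.0004
```

```bash
python3 look.py scene s5
```

```text
{'time': 5.75, 'q': array([ 0.6976,  0.1943, -1.1868, -0.732 , -0.5884,  1.9739]), 'eef_pos': array([0.5667, 0.2172, 0.1552]), 'orientation': array([ 0.1826, -0.1856,  0.683 , -0.6824]), 'wrist_force': array([0.4742, 1.6593, 1.2521]), 'finger_gap': -0.00035127181575810896}
point [ 0.8644  0.0003 -0.5028] jaw [ 0.5028 -0.0043  0.8644]
```

View pics/s5.png

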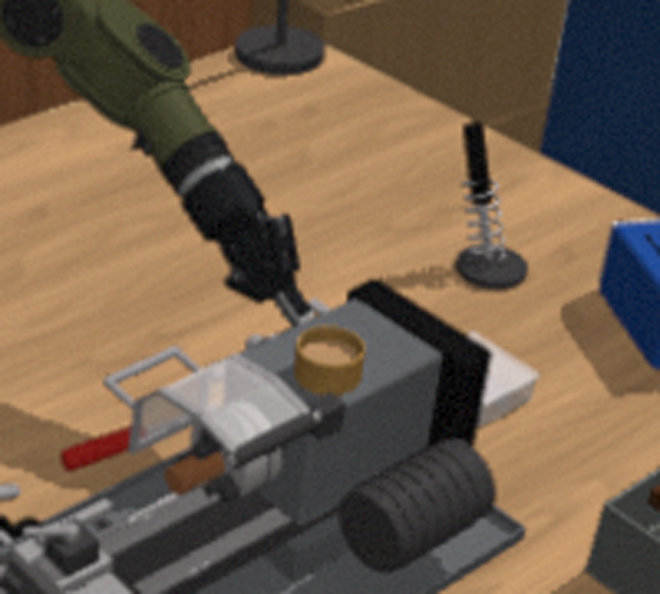

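>>> servo_tool(steps="0 0 -0.005 0 0 0 0;0 0 -0.005 0 0 0 0;0 0 -0.005 0 0 0 0;0 0 0 0 0 0 0")

```text
time: 6.13
eef_pos: [0.566, 0.2158, 0.1389]
orientation: [0.184, -0.186, 0.683, -0.682]
wrist_force: [-0.0, -0.6, 1.6]
finger_gap: -0.0001
```

```bash
python3 look.py wrist w5
```

```text
{'time': 6.1333, 'q': array([ 0.6969,  0.2459, -1.2135, -0.8078, -0.5892,  1.9738]), 'eef_pos': array([0.566 , 0.2158, 0.1389]), 'orientation': array([ 0.1837, -0.1856,  0.6835, -0.6816]), 'wrist_force': array([-0.0338, -0.576 ,  1.6097]), 'finger_gap': -0.00011278390757562953}
point [ 0.8636 -0.0018 -0.5041] jaw [ 0.5041 -0.0032  0.8636]
```

View pics/w5.png

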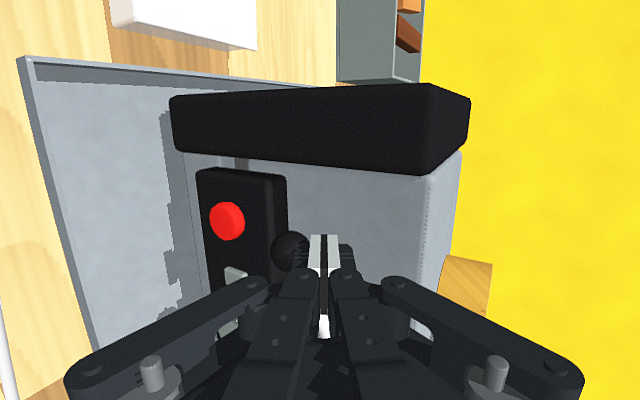

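The knob at (290, 250) sits under the lower finger and is being pushed down.

>>> servo_tool(steps="0 0 -0.004 0 0 0 0;0 0 -0.004 0 0 0 0;0 0 -0.003 0 0 0 0;0 0 0 0 0 0 0")

```text
time: 6.52
eef_pos: [0.567, 0.2159, 0.1305]
orientation: [0.181, -0.185, 0.684, -0.682]
wrist_force: [-8.1, -5.0, 14.6]
finger_gap: -0.0001
```

>>> servo_tool(steps="0 0 -0.002 0 0 0 0;0 0 0 0 0 0 0")

```text
time: 6.68
eef_pos: [0.5673, 0.2159, 0.1301]
orientation: [0.18, -0.184, 0.685, -0.682]
wrist_force: [-13.7, -5.1, 21.2]
finger_gap: -0.0003
```

>>> servo_tool(steps="0 0 0.01 0 0 0 0;0 0 0.02 0 0 0 0;0 0 0.03 0 0 0 0;0 0 0.03 0 0 0 0;-0.02 0 0.03 0 0 0 0;-0.02 0 0.02 0 0 0 0;0 0 0 0 0 0 0;0 0 0 0 0 0 0")

```text
time: 7.35
eef_pos: [0.526, 0.2182, 0.2682]
orientation: [-0.182, 0.186, -0.682, 0.684]
wrist_force: [0.7, 0.0, -1.1]
finger_gap: -0.0001
```

```bash
python3 look.py wrist w6
```

```text
{'time': 7.35, 'q': array([ 0.7821, -0.143 , -1.0146, -0.188 , -0.6519,  2.0373]), 'eef_pos': array([0.526 , 0.2182, 0.2682]), 'orientation': array([-0.1817,  0.186 , -0.6819,  0.6837]), 'wrist_force': array([ 0.7193,  0.0474, -1.0936]), 'finger_gap': -0.00011130001668814609}
point [ 0.8648  0.004  -0.5021] jaw [ 0.5021 -0.0052  0.8648]
```

View pics/w6.png

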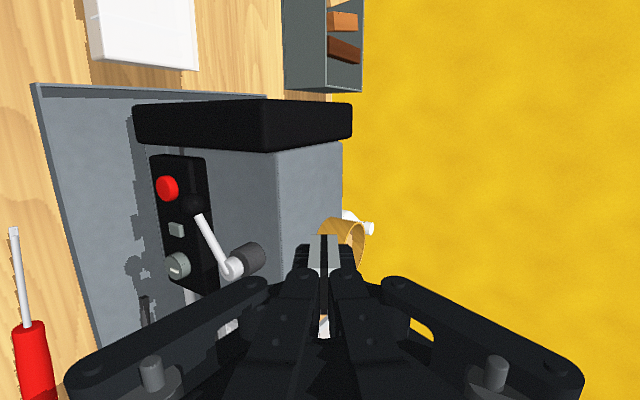

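The lever now points down, with the knob at about (193, 204) and the pivot at about (231, 267). I'll measure the angle.

Run:
```python
from h import *
np.set_printoptions(precision=4,suppress=True)
s,a=pickle.load(open("w6.pkl","rb"))
z=a["image"][160:300,130:290];cv2.imwrite("pics/w6z.png",cv2.resize(z[:,:,::-1],None,fx=4,fy=4,interpolation=cv2.INTER_CUBIC))
c,d=wray(s,a,(193,204));k=c+d*(.528-c[0])/d[0];print(k)
K=lambda th:np.array([.528,.156+.065*np.cos(.6-th),.17+.065*np.sin(.6-th)])
M=np.linalg.inv(a["mount"]);Rt=Ro.from_quat(s["orientation"]).as_matrix()
for th in (1.0,1.1,1.2):
  X=M[:3,:3]@(Rt.T@(K(th)-s["eef_pos"]))+M[:3,3];print(th,cv2.projectPoints(X[None],np.zeros(3),np.zeros(3),a["mtx"],a["dist_coeffs"])[0].ravel())
```

```text
[0.528  0.2118 0.1352]
1.0 [199.5243 201.1255]
1.1 [195.5228 203.2901]
1.2 [191.9461 206.0608]
```

View pics/w6z.png

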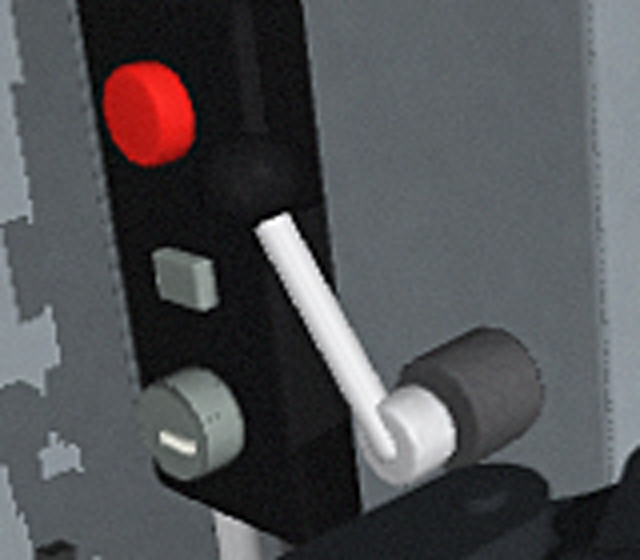

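Knob height gives a lever angle of about 1.17 rad, and the force rose sharply with no further travel, so it is at the end stop. Now I go to the handle at 45° pitch with the gripper part open.

>>> servo_tool(steps="-0.006 -0.03 0 0 0.087 0 0.33;-0.006 -0.031 0 0 0.087 0 0.33;-0.006 -0.031 0 0 0.087 0 0.33;-0.006 -0.031 0 0 0 0 0.33;-0.006 -0.03 0 0 0 0 0.33;-0.006 -0.03 0 0 0 0 0.33;0 0 0 0 0 0 0.33;0 0 0 0 0 0 0.33;0 0 0 0 0 0 0.33")

```text
time: 8.15
eef_pos: [0.4903, 0.0335, 0.2649]
orientation: [0.271, -0.274, 0.653, -0.652]
wrist_force: [-0.2, -0.1, -0.1]
finger_gap: 0.0282
```

```bash
python3 look.py wrist w7
```

```text
{'time': 8.15, 'q': array([ 0.1393, -0.3713, -0.8998,  0.2678, -0.0982,  1.675 ]), 'eef_pos': array([0.4903, 0.0335, 0.2649]), 'orientation': array([ 0.2711, -0.2741,  0.6533, -0.6516]), 'wrist_force': array([-0.2298, -0.0891, -0.117 ]), 'finger_gap': 0.028158821589046052}
point [ 0.7028 -0.0005 -0.7114] jaw [ 0.7114 -0.0048  0.7028]
```

View pics/w7.png

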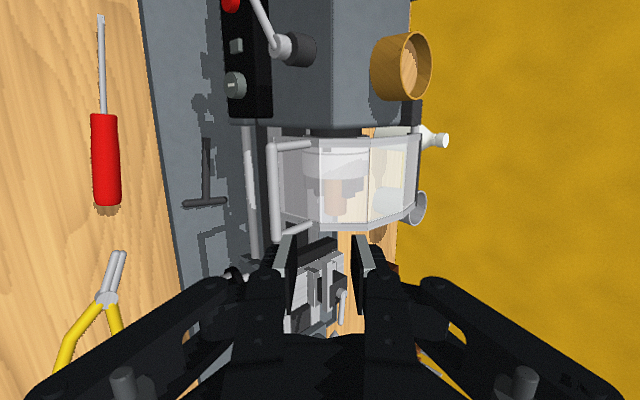

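The handle bar is in view from (273, 147) to (276, 240), with the fingers open on either side of row 235. I'll measure the bar again.

Run:
```python
from h import *
np.set_printoptions(precision=4,suppress=True)
s,a=pickle.load(open("w7.pkl","rb"))
for uv in ((273,147),(276,240),(274.5,190)):
    c,d=wray(s,a,uv);print(c+d*(.185-c[2])/d[2], c+d*(.5085-c[0])/d[0])
T=pickle.load(open("d0.pkl","rb"))["top"]
tz=lambda u,v:((u+.5)/5-.5+200,(v+.5)/5-.5+115)
print(tri(ray(T,tz(460,425)),wray(s,a,(273,147))),tri(ray(T,tz(612,423)),wray(s,a,(276,240))))
```

```text
[0.5106 0.0756 0.185 ] [0.5085 0.076  0.188 ]
[ 0.5086 -0.0082  0.185 ] [ 0.5085 -0.0081  0.1851]
[0.5099 0.0386 0.185 ] [0.5085 0.0392 0.187 ]
(array([0.5089, 0.0757, 0.1873]), np.float64(0.0004762109514712086)) (array([ 0.5072, -0.0077,  0.1864]), np.float64(0.0010003433022271833))
```

>>> servo_tool(steps="0 0 -0.02 0 0 0 0.33;0 0 -0.02 0 0 0 0.33;0.005 0 -0.02 0 0 0 0.33;0.005 0 -0.01 0 0 0 0.33;0.009 0 -0.008 0 0 0 0.33;0 0 0 0 0 0 0.33;0 0 0 0 0 0 0.33")

```text
time: 8.78
eef_pos: [0.5091, 0.0357, 0.1876]
orientation: [-0.272, 0.273, -0.652, 0.653]
wrist_force: [-0.0, -0.8, 0.8]
finger_gap: 0.0283
```

```bash
python3 look.py wrist w8;python3 look.py scene s8|tail -1
```

```text
{'time': 8.7833, 'q': array([ 0.1337, -0.2288, -1.0579, -0.0337, -0.0915,  1.6674]), 'eef_pos': array([0.5091, 0.0357, 0.1876]), 'orientation': array([-0.2717,  0.2732, -0.6519,  0.6531]), 'wrist_force': array([-0.0377, -0.8151,  0.7564]), 'finger_gap': 0.028299839343640703}
point [ 0.703   0.0024 -0.7112] jaw [ 0.7112 -0.0013  0.703 ]
point [ 0.7039  0.0021 -0.7103] jaw [ 0.7103 -0.0018  0.7039]
```

View pics/w8.png

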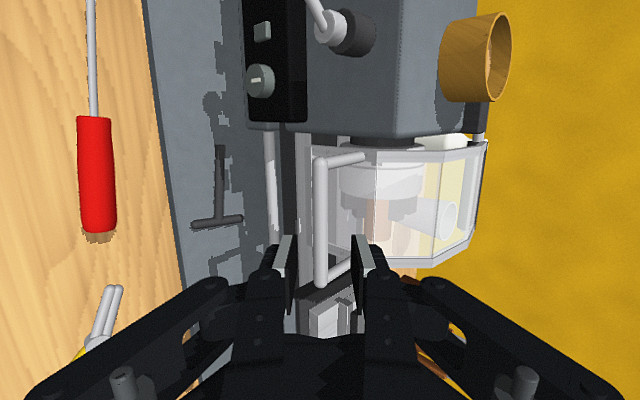

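View pics/s8.png

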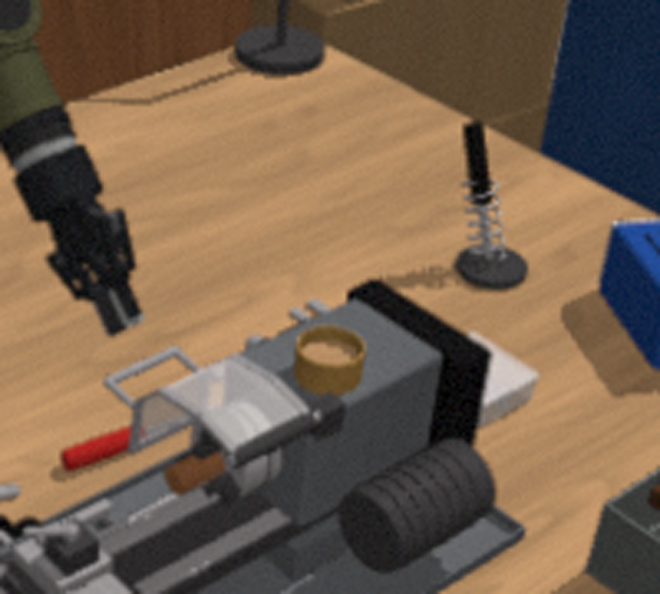

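The bar (column 321) is centred between the fingers (293–353). Advancing along the tool axis.

>>> servo_tool(steps="0.009 0 -0.009 0 0 0 0.33;0.009 0 -0.009 0 0 0 0.33;0.009 0 -0.009 0 0 0 0.33;0 0 0 0 0 0 0.33;0 0 0 0 0 0 0.33")

```text
time: 9.3
eef_pos: [0.5361, 0.0341, 0.1619]
orientation: [0.271, -0.273, 0.653, -0.652]
wrist_force: [-1.2, -1.0, -0.3]
finger_gap: 0.0278
```

```bash
python3 look.py wrist w9;python3 look.py scene s9|tail -1
```

```text
{'time': 9.3, 'q': array([ 0.1184, -0.1221, -1.0794, -0.1647, -0.083 ,  1.6586]), 'eef_pos': array([0.5361, 0.0341, 0.1619]), 'orientation': array([ 0.2706, -0.273 ,  0.6531, -0.6524]), 'wrist_force': array([-1.1911, -1.0149, -0.3337]), 'finger_gap': 0.027787431804610442}
point [ 0.7045  0.0003 -0.7097] jaw [ 0.7097 -0.0036  0.7045]
point [ 0.7049  0.0003 -0.7093] jaw [ 0.7093 -0.0037  0.7049]
```

View pics/w9.png

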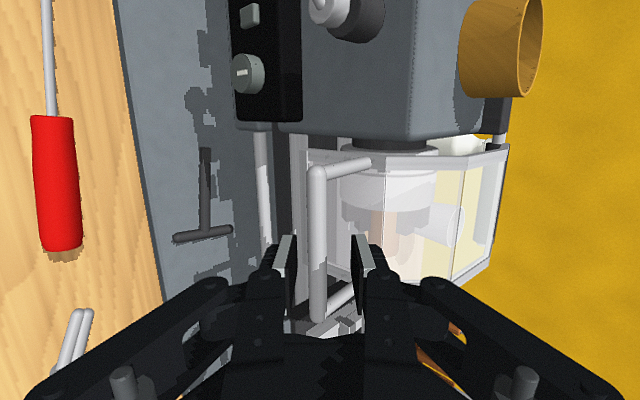

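View pics/s9.png

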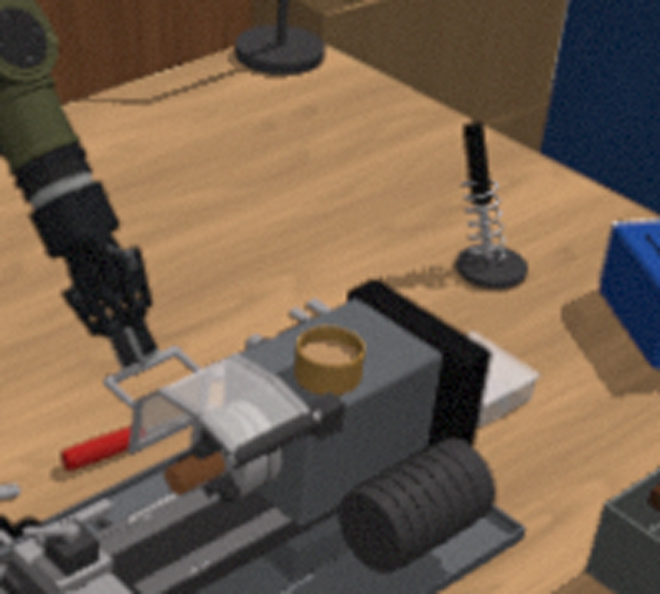

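>>> servo_tool(steps="0.005 0 -0.005 0 0 0 0.33;0.004 0 -0.004 0 0 0 0.33;0 0 0 0 0 0 0.33")

```text
time: 9.65
eef_pos: [0.5458, 0.0338, 0.1527]
orientation: [0.27, -0.273, 0.653, -0.652]
wrist_force: [-0.2, 0.5, 0.4]
finger_gap: 0.0284
```

>>> servo_tool(steps="0 0 0 0 0 0 0;0 0 0 0 0 0 0;0 0 0 0 0 0 0;0 0 0 0 0 0 0;0 0 0 0 0 0 0", grip_force=60)

```text
time: 10.07
eef_pos: [0.5427, 0.0337, 0.1502]
orientation: [0.272, -0.275, 0.653, -0.652]
wrist_force: [-5.5, 0.1, -2.7]
finger_gap: 0.0075
```

```bash
python3 look.py wrist w10;python3 look.py scene s10|tail -1
```

```text
{'time': 10.0667, 'q': array([ 0.1143, -0.0843, -1.0878, -0.2063, -0.0799,  1.6558]), 'eef_pos': array([0.5427, 0.0337, 0.1502]), 'orientation': array([ 0.2723, -0.2745,  0.6525, -0.6517]), 'wrist_force': array([-5.5346,  0.1168, -2.7427]), 'finger_gap': 0.0074783984833477575}
point [ 0.701   0.0001 -0.7131] jaw [ 0.7131 -0.0034  0.701 ]
point [ 0.701   0.0001 -0.7132] jaw [ 0.7132 -0.0034  0.701 ]
```

View pics/w10.png

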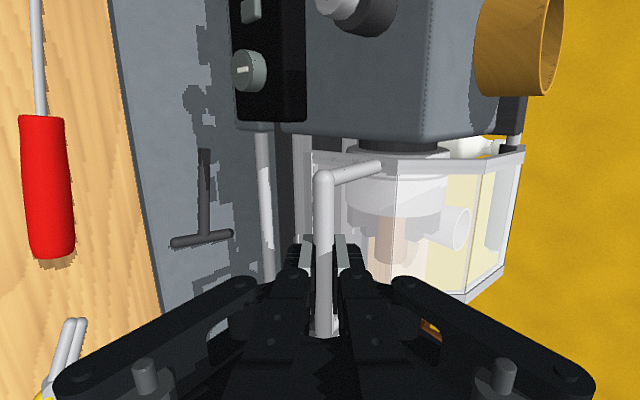

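View pics/s10.png

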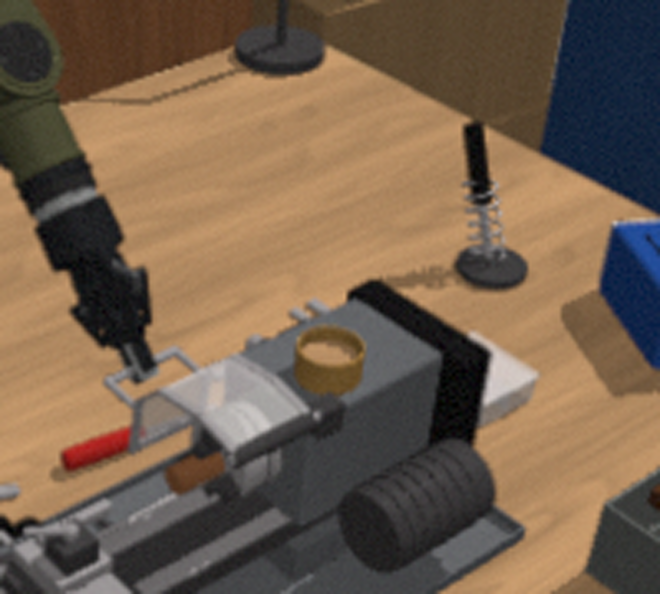

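The fingers are closed on the bar (between columns 310 and 345), with the bar about 16 mm behind the tips. Next I compute the arc about the hinge.

Run:
```python
import numpy as np
r=np.array([.5427-.689,.1502-.2155]);p=r.copy();t=0
for i in range(18):
    t+=np.radians(2.5);c,s=np.cos(t),np.sin(t)
    q=np.array([r[0]*c+r[1]*s,-r[0]*s+r[1]*c]);print(f"{q[0]-p[0]:.4f} 0 {q[1]-p[1]:.4f} 0 0.0436 0 0;");p=np.array([p[0]+round(q[0]-p[0],4),p[1]+round(q[1]-p[1],4)])
```

```text
-0.0027 0 0.0064 0 0.0436 0 0;
-0.0024 0 0.0066 0 0.0436 0 0;
-0.0022 0 0.0067 0 0.0436 0 0;
-0.0018 0 0.0067 0 0.0436 0 0;
-0.0016 0 0.0068 0 0.0436 0 0;
-0.0012 0 0.0069 0 0.0436 0 0;
-0.0010 0 0.0069 0 0.0436 0 0;
-0.0006 0 0.0070 0 0.0436 0 0;
-0.0004 0 0.0070 0 0.0436 0 0;
0.0000 0 0.0069 0 0.0436 0 0;
0.0003 0 0.0070 0 0.0436 0 0;
0.0006 0 0.0070 0 0.0436 0 0;
0.0008 0 0.0069 0 0.0436 0 0;
0.0012 0 0.0069 0 0.0436 0 0;
0.0015 0 0.0069 0 0.0436 0 0;
0.0018 0 0.0067 0 0.0436 0 0;
0.0020 0 0.0067 0 0.0436 0 0;
0.0024 0 0.0066 0 0.0436 0 0;
```

>>> servo_tool(steps="-0.0027 0 0.0064 0 0.0436 0 0;-0.0024 0 0.0066 0 0.0436 0 0;-0.0022 0 0.0067 0 0.0436 0 0;-0.0018 0 0.0067 0 0.0436 0 0;0 0 0 0 0 0 0", grip_force=60)

```text
time: 10.58
eef_pos: [0.5332, 0.0335, 0.1778]
orientation: [0.329, -0.331, 0.626, -0.625]
wrist_force: [-9.5, 0.2, -1.5]
finger_gap: 0.0074
```

```bash
python3 look.py wrist w11;python3 look.py scene s11|tail -1
```

```text
{'time': 10.5833, 'q': array([ 0.1009, -0.1113, -0.8353,  0.2499, -0.0572,  1.6577]), 'eef_pos': array([0.5332, 0.0335, 0.1778]), 'orientation': array([ 0.3291, -0.3312,  0.626 , -0.6246]), 'wrist_force': array([-9.5338,  0.1919, -1.5442]), 'finger_gap': 0.0074134253605945616}
point [ 0.564  -0.0004 -0.8258] jaw [ 0.8258 -0.0035  0.564 ]
point [ 0.5653 -0.0002 -0.8249] jaw [ 0.8249 -0.0036  0.5653]
```

View pics/w11.png

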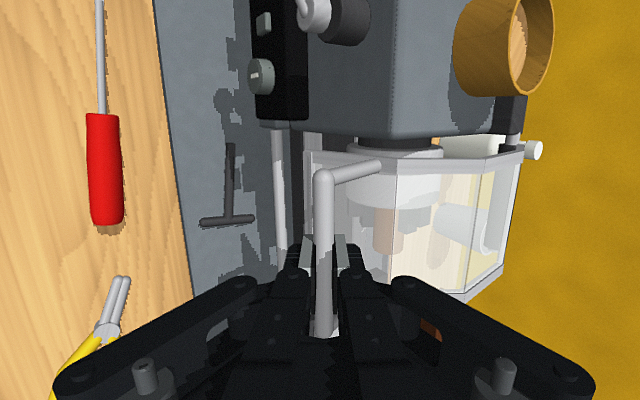

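View pics/s11.png

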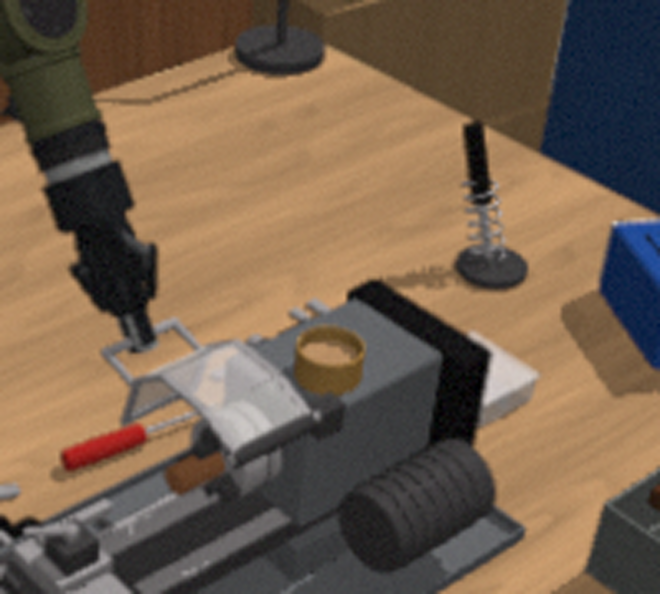

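The guard is lifting with the tool. A 9 N pull in -x shows a small radius error, so I correct slightly in -x and continue.

>>> servo_tool(steps="-0.0026 0 0.0068 0 0.0436 0 0;-0.0022 0 0.0069 0 0.0436 0 0;-0.0015 0 0.0069 0 0.0436 0 0;-0.0006 0 0.007 0 0.0436 0 0;-0.0004 0 0.007 0 0.0436 0 0;0 0 0.0069 0 0.0436 0 0;0 0 0 0 0 0 0")

```text
time: 11.27
eef_pos: [0.5293, 0.0334, 0.2218]
orientation: [0.406, -0.408, 0.579, -0.577]
wrist_force: [-6.6, -0.6, 0.4]
finger_gap: 0.0073
```

>>> servo_tool(steps="-0.0004 0 0.007 0 0.0436 0 0;0 0 0.007 0 0.0436 0 0;0.0006 0 0.0069 0 0.0436 0 0;0.001 0 0.0069 0 0.0436 0 0;0.0014 0 0.0069 0 0.0436 0 0;0.0017 0 0.0067 0 0.0436 0 0;0 0 0 0 0 0 0;0 0 0 0 0 0 0")

```text
time: 11.93
eef_pos: [0.5357, 0.0334, 0.2619]
orientation: [0.477, -0.478, 0.523, -0.52]
wrist_force: [4.6, -1.2, -6.2]
finger_gap: 0.0076
```

```bash
python3 look.py wrist w12;python3 look.py scene s12|tail -1
```

```text
{'time': 11.9333, 'q': array([ 0.0668,  0.1881, -0.0666,  1.2281, -0.0067,  1.6415]), 'eef_pos': array([0.5357, 0.0334, 0.2619]), 'orientation': array([ 0.4766, -0.4783,  0.5228, -0.5203]), 'wrist_force': array([ 4.5662, -1.2221, -6.1509]), 'finger_gap': 0.0075750131213135775}
point [ 0.0882 -0.0009 -0.9961] jaw [ 0.9961 -0.0042  0.0882]
point [ 0.0891 -0.0008 -0.996 ] jaw [ 0.996  -0.0042  0.0891]
```

View pics/w12.png

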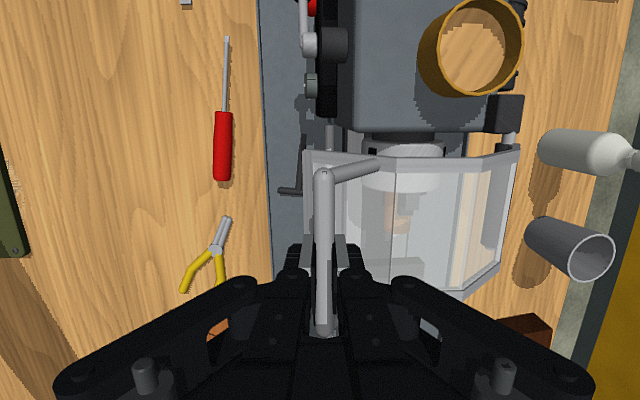

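View pics/s12.png

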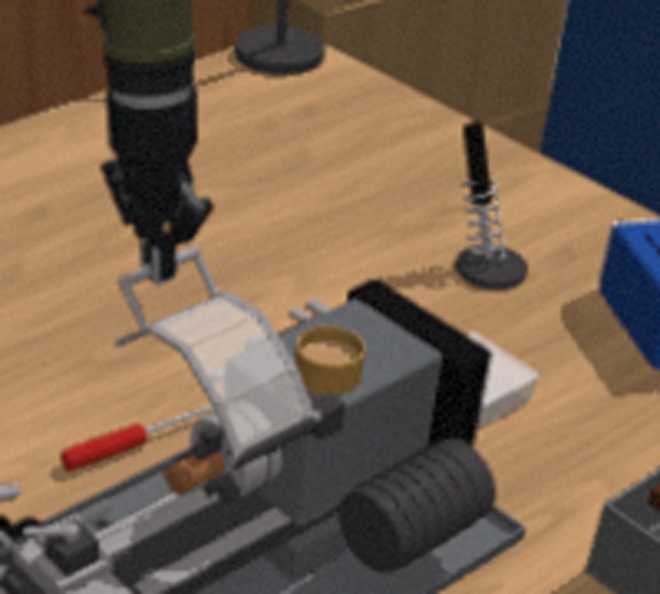

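Tool and guard are at about 40°, held stably. Last 5°:

>>> servo_tool(steps="0.0024 0 0.0055 0 0.0436 0 0;0.0028 0 0.0052 0 0.0436 0 0;0 0 0 0 0 0 0;0 0 0 0 0 0 0;0 0 0 0 0 0 0")

```text
time: 12.45
eef_pos: [0.5384, 0.0335, 0.2723]
orientation: [0.499, -0.501, 0.501, -0.499]
wrist_force: [2.1, -1.2, -4.6]
finger_gap: 0.0077
```

```bash
python3 look.py wrist w13;python3 look.py scene s13|tail -1;python3 look.py top t13|tail -1
```

```text
{'time': 12.45, 'q': array([ 0.0625,  0.2667,  0.0694,  1.3741, -0.0007,  1.6373]), 'eef_pos': array([0.5384, 0.0335, 0.2723]), 'orientation': array([ 0.4993, -0.501 ,  0.501 , -0.4987]), 'wrist_force': array([ 2.1114, -1.191 , -4.5646]), 'finger_gap': 0.007694765116834232}
point [-0.0005 -0.0007 -1.    ] jaw [ 1.     -0.004  -0.0005]
point [-0.0003 -0.0007 -1.    ] jaw [ 1.     -0.004  -0.0003]
point [-0.0003 -0.0007 -1.    ] jaw [ 1.     -0.004  -0.0003]
```

View pics/s13.png

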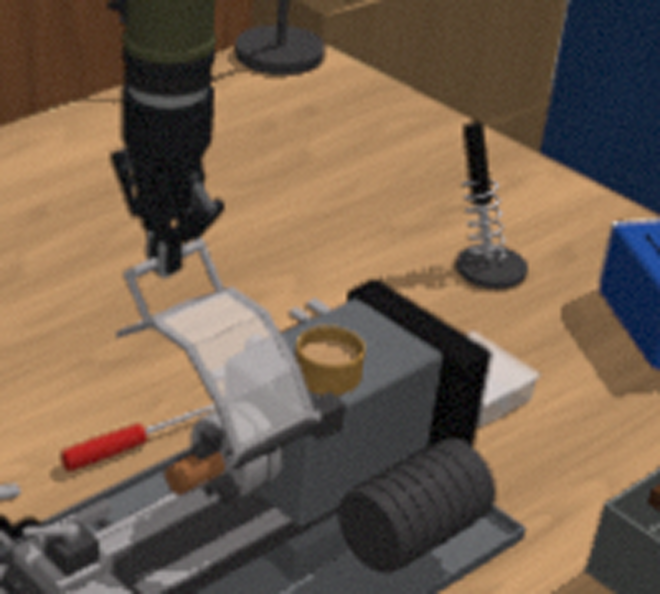

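View pics/t13.png

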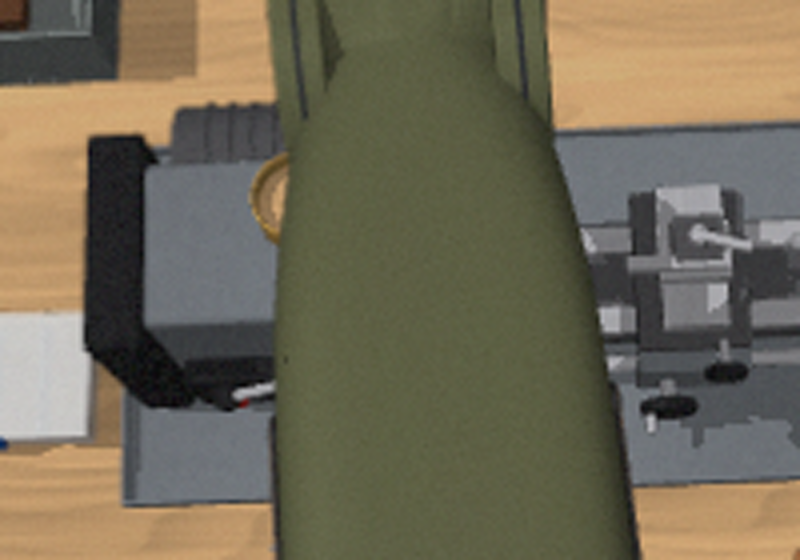

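The scene picture shows the bar from about (130, 273) to (200, 246). I'll work out the guard angle from those end points.

Run:
```python
from h import *
s,S=pickle.load(open("s13.pkl","rb"))
z=S["image"][120:180,300:380];cv2.imwrite("pics/s13z.png",cv2.resize(z[:,:,::-1],None,fx=8,fy=8,interpolation=cv2.INTER_CUBIC))
for th in (40,43,45,47,50):
  t=np.radians(th);o=[]
  for y in (.0755,-.0065):
    X=(.689-.18*np.cos(t)-.03*np.sin(t),y,.2155+.18*np.sin(t)-.03*np.cos(t));o.append((proj(S,X)-[300,120]+.5)*8-.5)
  print(th,*[np.round(v) for v in o])
```

```text
40 [316. 128.] [138. 203.]
43 [326. 116.] [147. 190.]
45 [332. 108.] [153. 183.]
47 [340. 100.] [160. 175.]
50 [351.  90.] [171. 165.]
```

View pics/s13z.png

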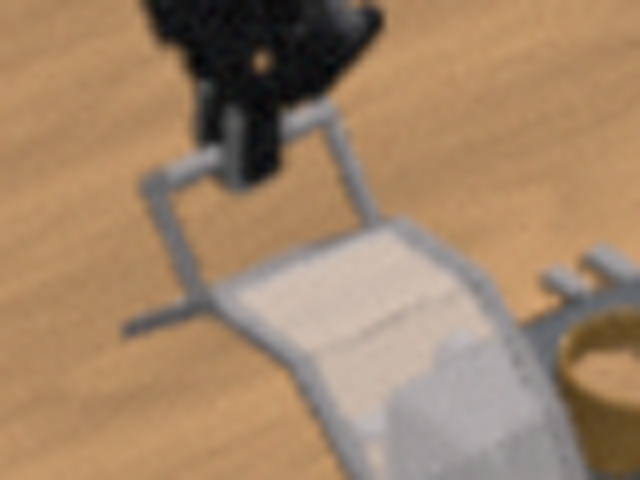

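View pics/w13.png

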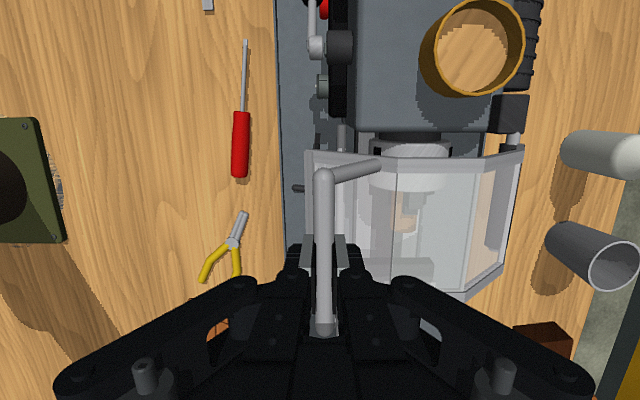

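The bar ends observed at (326, 106) and (153, 183) match the 45° prediction of (332, 108) and (153, 183). The tool position gives 44.6°. I hold for half a second to check it is steady, then hand in.

>>> servo_tool(steps="0 0 0.0005 0 0 0 0;0 0 0 0 0 0 0;0 0 0 0 0 0 0;0 0 0 0 0 0 0;0 0 0 0 0 0 0;0 0 0 0 0 0 0")

```text
time: 13.1
eef_pos: [0.5391, 0.0335, 0.2734]
orientation: [0.499, -0.501, 0.501, -0.499]
wrist_force: [4.1, -2.1, -6.7]
finger_gap: 0.0076
```

Run:
```python
from plant import workorder
print(workorder.job_done())
```

```text
the job is handed in; nothing more can be done
None
```

I pushed the spindle lock lever down to its end stop with the guard still shut. I then gripped the guard's bar handle, lifted the guard to about 45° and handed in at 13.1 s of the 48 s, still holding it.

**Lever:** the force jumped to about 25 N with almost no further travel, so I take it to be at the stop. The knob height in the wrist picture gives about 1.15–1.17 rad, against 1.2 at the stop. The knob is dark against the dark panel, so that is good to about 0.05 rad. Later pictures show the lever still down.

**Guard:** the bar ends in the scene picture match 45° to within about 1°, and the tool position gave 44.6°. I then raised it 0.5 mm more and held for half a second; the grip and the reading stayed steady, with about 8 N on the wrist.

**Loose things:** nothing looked moved in the pictures I viewed, but I did not measure each item again. In the last top view the arm hid part of the lathe and bench.

**What disagreed:**
- **Fingertip position:** the visible fingertips end about 33 mm short of the reported TCP. My first descent came down in front of the knob without touching it, and I corrected for this in every later move.
- **Finger gap:** it read 7.6 mm on the 10 mm bar, although the pictures show the bar well inside the fingers and it never slipped.

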